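# Hold the square in the corner of the visor trimming jig

### The arm

A 6-joint arm with a two-finger parallel gripper is mounted at the origin on the work surface. World frame = base frame: x ahead of the robot, y to its left, z up, the work surface at z = 0. Lengths are in mm, angles in rad, forces in N, time in s.
With the tool pointing down it reaches from about 325 to 900 mm from the base axis. Payload 3.5 kg.
Tool frame: the origin (TCP) lies where the fingers leave the gripper's body, on its centre line; the fingertips stand 73 mm ahead of it and the grasp point (between the pads) lies 54 mm ahead of it; x points along the fingers, z is the direction in which the jaws open and shut, and the axes are right-handed (so a half turn about x gives the same grasp; the last joint's range is limited). The gripper opens to 85 mm and grips with 20 to 120 N. Pads are 22 mm wide; open, the fingers measure 114 mm over their backs; the gripper's body (76 mm by 85 mm) begins 54 mm behind the grasp point. The pads swing forward as they close: fully open they stand 13 mm farther back than shut.
Start: joints at [-1.208, 0.276, -0.026, 1.268, 0, 1.467], TCP at [280.699, -558.417, 303.913] pointing down, gripper open.
Joint ranges: [-3.12, 3.12], [-0.85, 1.88], [-1.08, 1.24], [-1.95, 2.15], [-1.57, 1.53], [-3.14, 3.14]. Speed limits (rad/s): [2.57, 2.57, 3.14, 3.14, 3.14, 3.14].

### API

Orientations are given as a unit quaternion [w, x, y, z].
In Python, from cell import readout, eyes, hand_in, models gives the robot as it stands.
- The arm moves only by the tool play_rows, never from a script. Its argument "series" is a list of rows, each a list of 7 numbers: the finger opening in mm, from 0 to 85.4, then the shift along the tool's x, y, z in units of 60 mm (1.0 is 60 mm), then the turn, a rotation vector about the tool's x, y, z in units of 6 degrees (1.0 is 6 degrees). In form: [[grip, dx, dy, dz, ax, ay, az], ...]. A call has 1 to 8 rows; each row shifts and turns the commanded pose from where the row before left it, along the tool's axes as they then stand; what a row does not reach is not made up. A row lasts 1/8 s, in which the tool goes at most 62.5 mm and 10.7 degrees, less where a joint would pass 70% of its speed; a pose out of reach is approached as far as the arm can. A call with a number of a shift or a turn outside -1 to 1 is refused whole. A call with a gripper value outside its range is refused whole. The fingers move at their own pace and stop on an object; "squeeze" is the grip in N (left out, the last holds). Time passes only in rows, so rows that do not move let the fingers close. It gives the time, the measured TCP pose, the force and the opening at its end, in the units of the state.
- readout.get_state(): the state, without advancing time (a new reading comes with each control period).
- eyes.camera(name): name is "side" or "top"; returns a dict with "frame" (420x560x3 uint8, blue, green, red), "z_map" (420x560 float32, mm along the optical axis (not along the pixel's ray), 0 where there is no reading), "intrinsics" (3x3 intrinsics, pixels), "R" (3x3) and "t" (3): a world point X has camera coordinates R X + t. Camera axes: x right, y down, z forward; pixel columns grow to the right and rows downward; lengths in mm; the calibration is good to about 2 mm. A picture is of the moment at which its call begins.
- hand_in(): hands the job in, once; it reports no verdict.
Trained networks look in the newest picture that a camera, given by its name, has taken for a name from the list of things; names that differ only in an ending like _2 or _b are one class to them, and where a whole thing is asked for, a point or a joint stands for the part that bears it (a point fixed in the world has none). Each returns a list of dicts, best first, with "conf" (0 to 1); they miss things now and then, are a little off and sometimes report something else, mostly with a low value. They report only what shows in the picture. A call takes as long as a camera call. They do not tell look-alikes from the thing itself.
- models.find_in(target, camera): "xyz" ([x, y, z] in mm, in world coordinates, good to about 4 mm: the middle of the surface that is visible of it).
The state is a dict: "clock": time; "qpos": joint angles; "qvel": joint speeds; "tau": joint torques, N m; "tcp_pos": TCP position; "tcp_rot": TCP orientation; "wrist_force": force on the tool from outside, world axes, zero at the start; "moment": the same for the moment, N m; "gripper_width": finger opening in mm.
Only numpy, scipy, OpenCV 4.12 (cv2) and the standard library are available. Lean on these libraries where they do the work, as an engineer would, in place of code of your own. Each camera call takes 0.05 s, during which the arm holds its last target.

### The job

Pick up the aluminium square by its black handle and slide it in flat, its short leg under the yellow lip of the trimming jig, until the short leg is flush against the back rail and the long leg is flush against the blue side stop, so that a colleague can mark the visor panel. Finish while holding it there: keep gripping the handle and keep pressing the square firmly against both faces. Leave the two parts bins and the tape roll where they are.

Things in the scene. Friction and masses are not known exactly. Their poses are not given: they have to be found in the camera images.
- square: Loose aluminium L-shaped try square with a diagonal brace, lying flat, 6 mm thick, 0.2 to 0.4 kg, left or right of the jig. Origin: underside, below the middle of its handle; z up. Long leg 150 mm along x, outer edge at y = +65 mm; short leg 120 mm along y, outer edge at x = +80 mm; both 25 mm wide. Black handle: 50 mm along x, 22 mm along y (grip across y), 6 to 48 mm above the underside.
- square_heel (a point): The outer corner of the square where the two outer edges meet, on the underside, at (80, 65, 0) mm from the square's origin; axes as the square's.
- square_grip (a point): A good point to grip: middle of the handle, 31 mm above the square's underside.
- jig: Jig fixed to the table: plywood board 10 mm thick, x -170 to +35 mm, y -150 to +35 mm. Origin: on the table below the inside corner of back rail and side stop; x points to the rail, y to the stop, z up. A yellow lip over the rail, y -150 to +5 mm, sticks out 30 mm from the rail's face over the board; its underside is 16 mm and its top 24 mm above the board.
- jig_corner (a point): The inside corner on the board's top (10 mm above the table), where the square's heel belongs; axes as the jig's. The square is home with its heel here and its x and y along the jig's.
- back_rail: Dark steel rail of the jig, under the lip, 16 mm tall, rigid; its face is the plane x = 0 of the jig, from y = -150 to +5 mm. Origin on the board's top at the jig's corner.
- side_stop: Blue stop bar of the jig, 30 mm wide, 22 mm tall above the board, rigid; its face is the plane y = 0 of the jig, from x = -170 to 0 mm. Origin on the board's top at the jig's corner.
- blue_bin: Bystander: loose blue open bin with black clips, 120 x 90 x 55 mm; origin at the centre of its underside. On the other side of the jig from the square.
- black_bin: Bystander: loose dark grey bin with black clips, 90 x 75 x 50 mm, origin at the centre of its underside.
- tape_roll: Bystander: loose white roll, a ring lying flat, 90 mm across, 25 mm tall, origin at the centre of its underside.
There are look-alikes about, which are no part of the job. There is more than one size of the square; the one meant has the size given above.

How it is judged:
By the outcome, as a careful person would: the job done as asked, in the order asked, and still so for the second after the job is handed in, while the arm keeps its last pose, push and grip.
It also fails if it takes over 48 s, if anything falls off the work surface, if the arm or the gripper's body presses on something with over 40 N, if the wrist force passes 120 N, or if a joint passes its speed limit or range.

## Working session

There is one attempt and no reset: what is moved stays moved. The work goes in short steps, Python scripts to look and compute and a tool call to move; the robot and the scene stay as the last step left them, time stands still between calls to the robot, and variables do not carry over. Pictures are saved under pics/ and viewed, and the job is handed in when it is done.

Besides the shell and the picture viewer there is one more tool, called as name(argument=value, ...) on one line, values as JSON. play_rows: Moves the arm, as the interface text tells. Its arguments: {"type":"object","properties":{"series":{"type":"array","items":{"type":"array","items":{"type":"number"}}},"squeeze":{"type":"number"}},"required":["series"]}

```bash
ls; mkdir -p pics; cat > h.py <<'E'
import numpy as np, cv2
from cell import readout, eyes, hand_in, models
def snap(n,f=None):
    c=eyes.camera(n)
    if f: cv2.imwrite('pics/'+f,c['frame'])
    return c
def unproj(c,u,v,z=None):
    """pixel -> world, using depth, or plane world z"""
    K=c['intrinsics'];R=np.array(c['R']);t=np.array(c['t'])
    r=np.linalg.inv(K)@np.array([u,v,1.])
    o=-R.T@t; d=R.T@r
    if z is None: s=c['z_map'][int(round(v)),int(round(u))]
    else: s=(z-o[2])/d[2]
    return o+s*d
def cloud(c):
    K=c['intrinsics'];R=np.array(c['R']);t=np.array(c['t'])
    v,u=np.mgrid[0:420,0:560]
    P=np.stack([u,v,np.ones_like(u)],-1).astype(float)@np.linalg.inv(K).T*c['z_map'][...,None]
    return (P-t)@R
def proj(c,X):
    p=np.array(c['intrinsics'])@(np.array(c['R'])@np.array(X)+np.array(c['t'])); return p[:2]/p[2]
E
python3 - <<'E'
from h import *
np.set_printoptions(precision=1,suppress=True)
print(readout.get_state())
for n in('top','side'):
    c=snap(n,n+'1.png')
    for k in['square','square_heel','square_grip','jig','jig_corner','back_rail','side_stop','blue_bin','black_bin','tape_roll']:
        for r in models.find_in(k,n)[:3]:
            print(n,k,np.array(r['xyz']),round(r['conf'],2),proj(c,r['xyz']))
E
```

```text
pics
{'clock': 0.0, 'qpos': array([-1.2,  0.3, -0. ,  1.3, -0. ,  1.5]), 'qvel': array([ 0., -0., -0.,  0.,  0.,  0.]), 'tau': array([  0. , -44.6,  29.5,   0. ,  -0. ,   0. ]), 'tcp_pos': array([ 280.5, -557.8,  302.7]), 'tcp_rot': array([ 0.6,  0.4,  0.6, -0.4]), 'wrist_force': array([ 0.2, -0.4,  0.2]), 'moment': array([ 0., -0., -0.]), 'gripper_width': 85.2722294824002}
top square [ 349.2 -216.8    3.1] 0.82 [372.7 297.8]
top square [ 558.5 -300.7    7.1] 0.64 [404.  214.9]
top square [ 369.4 -428.7    1. ] 0.56 [456.9 290.7]
top square_heel [ 351.1 -215.8    1.6] 0.97 [372.2 297. ]
top square_heel [ 558.1 -301.1    1. ] 0.76 [403.4 215.3]
top square_heel [ 372.2 -428.4    8.1] 0.62 [458.1 289.7]
top square_grip [ 559.3 -297.5   10.2] 0.98 [403.1 214.4]
top square_grip [ 367.2 -431.2    5.1] 0.77 [458.8 291.7]
top square_grip [ 352.  -211.5    1. ] 0.74 [370.4 296.6]
top jig [549.6  50.1  13.2] 0.75 [267.  216.2]
top jig_corner [546.8  54.2   8.5] 0.76 [265.4 217.5]
top side_stop [533.3 126.1  30.2] 0.63 [236.2 221.4]
top blue_bin [486.6 319.7  19.4] 0.97 [158.9 239.4]
top black_
[... 347 characters left out ...]
00.8   10.2] 0.76 [327.7 159.7]
side square_heel [ 367.2 -417.1    3.4] 0.59 [391.6 161.1]
side square_grip [ 369.2 -419.2    5. ] 0.75 [391.4 160.2]
side square_grip [ 344.9 -208.1    5.6] 0.64 [371.4 201. ]
side square_grip [ 548.  -297.9    4.4] 0.59 [326.5 161.3]
side jig [548.5  62.   10.4] 0.58 [266.1 229. ]
side jig_corner [548.   58.4   9.3] 0.9 [266.9 228.5]
side side_stop [528.4 131.9  34.4] 0.79 [257.7 242.7]
side side_stop [ 551.5 -305.3    4.9] 0.28 [326.7 159.6]
side blue_bin [490.5 320.9  22.2] 0.55 [226.8 302.9]
side blue_bin [ 546.7 -299.6    8.7] 0.27 [327.2 160.2]
side black_bin [739.  233.5  30.2] 0.77 [173.8 235.5]
side tape_roll [ 734.5 -251.2   16.5] 0.82 [271.8 146.7]
```

View pics/top1.png

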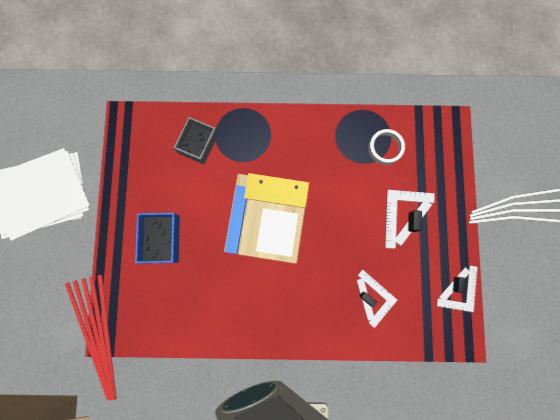

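View pics/side1.png

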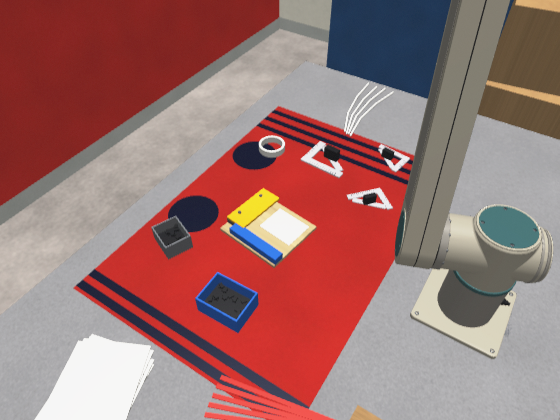

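Candidates for the square: A at (410,218), B at (377,298), C at (460,290). A looks biggest. Next is a close crop with measured sizes.

```bash
python3 - <<'E'
from h import *
np.set_printoptions(precision=1,suppress=True)
c=snap('top'); f=c['frame']
P=cloud(c)
W=f.min(axis=2)>140
for nm,(u0,v0,u1,v1) in dict(A=(380,182,440,255),B=(350,262,400,332),C=(432,260,482,318)).items():
    m=np.zeros(W.shape,bool); m[v0:v1,u0:u1]=W[v0:v1,u0:u1]
    n,l,s,_=cv2.connectedComponentsWithStats(m.astype(np.uint8))
    i=1+s[1:,4].argmax(); vs,us=np.nonzero(l==i)
    X=np.array([unproj(c,u,v,6.) for u,v in zip(us,vs)])[:,:2]
    print(nm,cv2.minAreaRect(X.astype(np.float32)),len(X),'depth z',np.median(P[vs,us,2]))
cv2.imwrite('pics/crop.png',np.hstack([cv2.resize(f[180:260,375:455],(400,400),interpolation=2),cv2.resize(f[255:335,350:430],(400,400),interpolation=2)]))
cv2.imwrite('pics/jig.png',cv2.resize(f[165:270,215:320],(600,600),interpolation=2))
E
```

```text
A ((546.7141723632812, -315.351318359375), (121.80230712890625, 149.91046142578125), 86.11368560791016) 1248 depth z 6.000695461719319
B ((348.9365539550781, -204.4713134765625), (112.81546783447266, 90.82979583740234), 49.10329055786133) 815 depth z 4.450117838323539
C ((381.72119140625, -427.333251953125), (91.29964447021484, 112.43840789794922), 81.11611938476562) 787 depth z 4.472272319561971
```

View pics/crop.png

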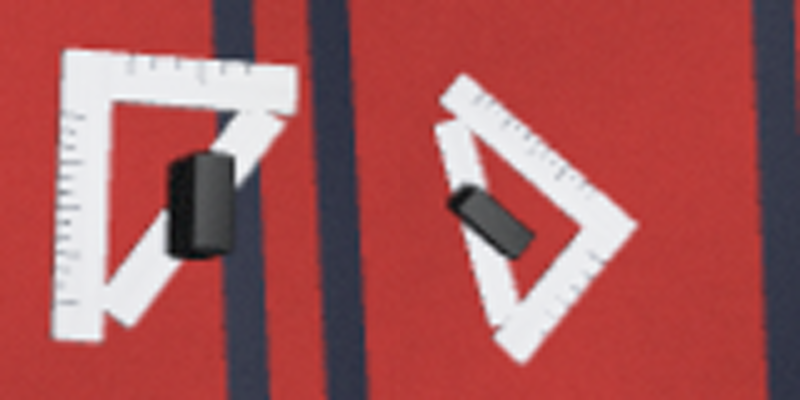

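View pics/jig.png

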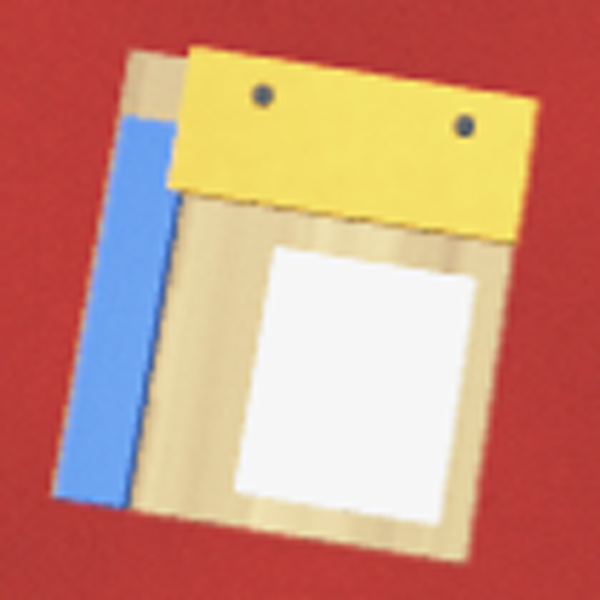

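A is the one: it measures 150 x 122 mm, while B and C are about 112 x 91. Its heel is at about (388,190), and its long leg runs away from the rail side towards the robot. Next I measure the precise poses of A and the jig from both cameras.

```bash
cat > pose.py <<'E'
from h import *
from scipy.optimize import minimize
def rot(a): return np.array([[np.cos(a),-np.sin(a)],[np.sin(a),np.cos(a)]])
S=4
def fit(c,soft,polys,holes,x0,roi,extra=None):
    # soft: float prob image; polys: list of (local xy arr, z) union ; holes subtracted
    u0,v0,u1,v1=roi
    tgt=cv2.resize(soft[v0:v1,u0:u1].astype(np.float32),None,fx=S,fy=S,interpolation=cv2.INTER_LINEAR)
    def ren(p):
        im=np.zeros(tgt.shape,np.uint8)
        for L,val in((polys,255),(holes,0)):
            for q,z in L:
                w=(rot(p[2])@np.array(q,float).T).T+p[:2]
                uv=np.array([proj(c,[a,b,z]) for a,b in w])
                uv=((uv-[u0,v0]+.5)*S-.5)
                cv2.fillPoly(im,[np.round(uv*16).astype(np.int32)],val,cv2.LINE_AA,4)
        return cv2.GaussianBlur(im.astype(np.float32)/255,(0,0),S*.5)
    cost=lambda p:float(np.mean((ren(p)-tgt)**2))
    best=None
    x=np.array(x0,float)
    for k in range(3):
        sim=np.array([x,x+[5,0,0],x+[0,5,0],x+[0,0,.05]])
        r=minimize(cost,x,method='Nelder-Mead',options=dict(initial_simplex=sim,xatol=1e-3,fatol=1e-9)); x=r.x
    return x,r.fun
def hsv(c): 
    h=cv2.cvtColor(c['frame'],cv2.COLOR_BGR2HSV).astype(int); return h[...,0],h[...,1],h[...,2]
def yellow(c): h,s,v=hsv(c); return ((h>20)&(h<34)&(s>120)).astype(np.float32)
def blue(c): h,s,v=hsv(c); return ((h>98)&(h<118)&(s>110)&(v>200)).astype(np.float32)
def white(c,lo=60,hi=215): return np.clip((c['frame'].min(axis=2).astype(float)-lo)/(hi-lo),0,1)
LEG=[(80,65),(-70,65),(-70,40),(55,40),(55,-55),(80,-55)]
YEL=lambda d:[(-30,5),(d,5),(d,-150),(-30,-150)]
BLU=[(-30,5),(-30,30),(0,30),(0,5)]
E
python3 - <<'E'
from pose import *
np.set_printoptions(precision=3,suppress=True)
for n,rj,rs in(('top',(220,165,320,270),(380,182,440,255)),('side',(215,180,325,270),(295,135,350,180))):
    c=snap(n); P=cloud(c)
    ym=yellow(c)>0; ym[:rj[1]]=0
    sel=np.zeros_like(ym);sel[rj[1]:rj[3],rj[0]:rj[2]]=1
    print(n,'yellow z',np.percentile(P[ym&sel][:,2],[10,50,90]),'blue z',np.percentile(P[(blue(c)>0)&sel][:,2],[10,50,90]))
    X=np.array([unproj(c,u,v,34.) for v,u in np.argwhere(ym&sel)])[:,:2]
    print(' yrect',cv2.minAreaRect(X.astype(np.float32)))
    for d in (30,35):
        print(' yellow fit',d,fit(c,yellow(c),[(YEL(d),34)],[],[600,90,-.15],rj))
    if n=='top':
        b=blue(c)
        print(' blue fit',fit(c,b,[([(-170,0),(-170,30),(0,30),(0,5),(-30,5),(-30,0)],32)],[],[600,90,-.15],rj))
    # whole jig: everything non-red
    w=white(c)
    # exclude the brace by only matching leg; compare
    print(' sq L',fit(c,w,[(LEG,6)],[],[545,-315,0],rs))
    if n=='top':
        h,s,v=hsv(c); red=((h<8)|(h>172))&(s>150)
        print('white panel z', np.percentile(P[225:250,265:285,2],[10,50,90]),'board z',np.percentile(P[225:245,248:253,2],[10,50,90]))
    sys_m=(c['frame'].max(axis=2)<60)
    z=(P[...,2]>30)&(P[...,2]<60); z2=np.zeros_like(z); z2[rs[1]-10:rs[3],rs[0]:rs[2]]=1
    h=P[z&z2]; print(' handle top pts',len(h),h.mean(0) if len(h) else '',np.percentile(h,[5,95],axis=0) if len(h) else '')
    h=h[h[:,2]>45];print(h.mean(0),cv2.minAreaRect(h[:,:2].astype(np.float32)))
E
```

```text
top yellow z [32.325 34.455 36.717] blue z [30.146 32.46  34.712]
 yrect ((613.6483764648438, 27.95620346069336), (154.3961639404297, 65.38246154785156), 81.80926513671875)
 yellow fit 30 (array([622.936,  99.801,  -0.125]), np.float64(0.006990823429077864))
 yellow fit 35 (array([621.774,  99.667,  -0.146]), np.float64(0.003713494399562478))
 blue fit (array([621.755,  99.026,  -0.143]), np.float64(0.0038785559590905905))
 sq L (array([ 540.52 , -320.082,   -0.065]), np.float64(0.05868711322546005))
white panel z [ 8.71  10.965 13.196] board z [ 8.349 10.438 12.734]
 handle top pts 226 [ 540.258 -316.659   46.168] [[ 518.259 -328.066   35.364]
 [ 562.659 -307.298   50.625]]
[ 540.935 -318.736   48.241] ((541.0846557617188, -318.9248352050781), (22.353343963623047, 49.626007080078125), 84.60189056396484)
side yellow z [31.565 34.456 37.14 ] blue z [30.184 32.465 35.02 ]
 yrect ((614.1659545898438, 30.383819580078125), (159.4368438720703, 69.59178161621094), 82.00210571289062)
 yellow fit 30 (array([625.239, 100.678,  -0.147]), np.float64(0.0067573608830571175))
 yellow fit 35 (array([622.108, 101.466,  -0.139]), np.float64(0.0027329130098223686))
 sq L (array([ 543.607, -320.231,   -0.06 ]), np.float64(0.029680725187063217))
 handle top pts 132 [ 541.891 -314.813   43.358] [[ 520.045 -328.131   31.374]
 [ 564.968 -307.073   51.551]]
[ 542.785 -317.612   48.634] ((543.4255981445312, -318.8205261230469), (25.313989639282227, 49.452423095703125), 89.27771759033203)
```

```bash
cat > go.py <<'E'
from pose import *
from scipy.spatial.transform import Rotation as Ro
np.set_printoptions(precision=3,suppress=True)
def plan(pos,yaw):
    """yaw: direction of jaw axis (mod pi) in world; tool pointing down. prints total shift units (current axes) and turn"""
    s=readout.get_state(); q=s['tcp_rot']; R=Ro.from_quat([q[1],q[2],q[3],q[0]]).as_matrix()
    best=None
    for k in(0,np.pi):
        z=np.array([np.cos(yaw+k),np.sin(yaw+k),0]); x=np.array([0,0,-1.]); T=np.stack([x,np.cross(z,x),z],1)
        rv=Ro.from_matrix(R.T@T).as_rotvec()
        if best is None or np.linalg.norm(rv)<np.linalg.norm(best[0]): best=(rv,T)
    d=np.array(pos)-s['tcp_pos']
    print('t',s['clock'],'pos',s['tcp_pos'],'w',s['gripper_width'],'F',s['wrist_force'],'M',s['moment'],'q6',s['qpos'][5])
    print('axes x,y,z rows\n',R.T)
    print('shift(60) cur axes',R.T@d/60,' target axes',best[1].T@d/60,'turn(6deg)',np.degrees(best[0])/6)
E
python3 -c "
from go import *
plan([541.5,-319.5,200],np.pi/2-.065)"
```

```text
t 1.25 pos [ 280.698 -558.398  303.914] w 85.61844660990452 F [0.31  0.045 0.031] M [-0.028 -0.038  0.011] q6 1.4673881524259667
axes x,y,z rows
 [[-0.     0.    -1.   ]
 [ 0.893  0.449 -0.   ]
 [ 0.449 -0.893 -0.   ]]
shift(60) cur axes [ 1.732  5.672 -1.605]  target axes [ 1.732  4.079 -4.256] turn(6deg) [ 5.069 -0.     0.   ]
```

play_rows(series=[[85, 0.2, 0, 0, 0.85, 0, 0], [85, 0.2, 0, 0, 0.85, 0, 0], [85, 0.2, 0, 0, 0.85, 0, 0], [85, 0.2, 0, 0, 0.85, 0, 0], [85, 0.2, 0, 0, 0.85, 0, 0], [85, 0.2, 0, 0, 0.82, 0, 0]], squeeze=90)

```text
clock: 2.0
tcp_pos: [280.7, -558.4, 231.6]
tcp_rot: [-0.483, -0.517, -0.483, 0.517]
wrist_force: [0.2, -0.4, 0.6]
gripper_width: 84.8
```

play_rows(series=[[85, 0, 0.8, -0.7, 0, 0, 0], [85, 0, 0.8, -0.7, 0, 0, 0], [85, 0, 0.8, -0.7, 0, 0, 0], [85, 0, 0.8, -0.7, 0, 0, 0], [85, 0, 0.8, -0.7, 0, 0, 0], [85, 0, 0.08, -0.7, 0, 0, 0], [85, 0, 0, 0, 0, 0, 0], [85, 0, 0, 0, 0, 0, 0]])

```text
clock: 3.0
tcp_pos: [536.3, -327.0, 232.0]
tcp_rot: [-0.484, -0.516, -0.483, 0.516]
wrist_force: [-0.2, -1.1, -0.4]
gripper_width: 85.0
```

```bash
python3 -c "
from go import *
plan([541.5,-319.5,85],np.pi/2-.065)
c=snap('top','t2.png'); c=snap('side','s2.png')"
```

```text
t 3.0 pos [ 536.331 -327.038  231.998] w 85.04876987587205 F [-0.175 -1.125 -0.445] M [-0.008  0.016 -0.021] q6 2.556272269075114
axes x,y,z rows
 [[ 0.    -0.001 -1.   ]
 [ 0.998 -0.065  0.   ]
 [-0.065 -0.998  0.001]]
shift(60) cur axes [ 2.45   0.077 -0.133]  target axes [ 2.45   0.078 -0.131] turn(6deg) [ 0.001  0.007 -0.001]
```

View pics/s2.png

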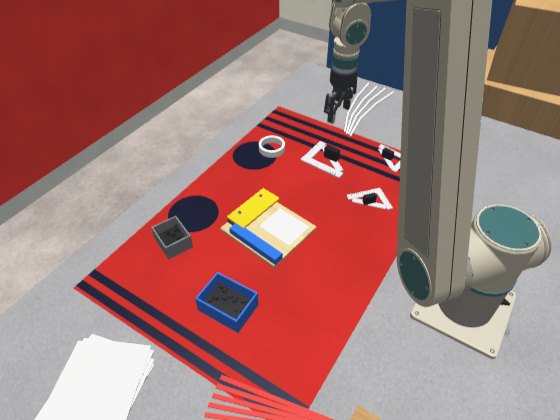

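The side view shows the arm above square A at (330,155). At home joint 6 would reach about 3.27 rad, past its limit, so I take the half-turn grasp instead.

play_rows(series=[[85, 0.1, 0, 0, -1, 0, 0], [85, 0.1, 0, 0, -1, 0, 0], [85, 0.1, 0, 0, -1, 0, 0], [85, 0.1, 0, 0, -1, 0, 0], [85, 0.1, 0, 0, -1, 0, 0], [85, 0.1, 0, 0, -1, 0, 0], [85, 0.1, 0, 0, -1, 0, 0], [85, 0.1, 0, 0, -1, 0, 0]])

```text
clock: 4.1
tcp_pos: [535.7, -328.4, 183.8]
tcp_rot: [0.652, 0.274, 0.652, -0.275]
wrist_force: [-0.2, -0.7, 0.1]
gripper_width: 85.1
```

play_rows(series=[[85, 0, 0, 0, -1, 0, 0], [85, 0, 0, 0, -1, 0, 0], [85, 0, 0, 0, -1, 0, 0], [85, 0, 0, 0, -1, 0, 0], [85, 0, 0, 0, -1, 0, 0], [85, 0, 0, 0, -1, 0, 0], [85, 0, 0, 0, -1, 0, 0], [85, 0, 0, 0, -1, 0, 0]])

```text
clock: 5.1
tcp_pos: [535.7, -328.4, 184.0]
tcp_rot: [0.707, -0.015, 0.707, 0.014]
wrist_force: [0.3, 0.3, -0.8]
gripper_width: 84.9
```

play_rows(series=[[85, 0, 0, 0, -1, 0, 0], [85, 0, 0, 0, -1, 0, 0], [85, 0, 0, 0, -1, 0, 0], [85, 0, 0, 0, -1, 0, 0], [85, 0, 0, 0, -1, 0, 0], [85, 0, 0, 0, -1, 0, 0], [85, 0, 0, 0, -1, 0, 0], [85, 0, 0, 0, -1, 0, 0]])

```text
clock: 6.1
tcp_pos: [535.7, -328.4, 184.0]
tcp_rot: [0.64, -0.301, 0.64, 0.301]
wrist_force: [-0.1, 0.6, 0.1]
gripper_width: 85.0
```

play_rows(series=[[85, 0, 0, 0, -1, 0, 0], [85, 0, 0, 0, -1, 0, 0], [85, 0, 0, 0, -1, 0, 0], [85, 0, 0, 0, -1, 0, 0], [85, 0, 0, 0, -1, 0, 0], [85, 0, 0, 0, -1, 0, 0], [85, 0, 0, 0, 0, 0, 0]])

```text
clock: 6.98
tcp_pos: [535.8, -328.1, 184.0]
tcp_rot: [0.517, -0.483, 0.517, 0.482]
wrist_force: [-0.4, 0.1, 0.1]
gripper_width: 85.2
```

```bash
python3 -c "
from go import *
plan([541.5,-319.5,85],np.pi/2-.065)"
```

```text
t 6.975 pos [ 535.844 -328.133  183.974] w 85.24975261020607 F [-0.387  0.057  0.058] M [-0.005 -0.018  0.027] q6 -0.583907650538767
axes x,y,z rows
 [[ 0.    -0.    -1.   ]
 [-0.998  0.068 -0.   ]
 [ 0.068  0.998 -0.   ]]
shift(60) cur axes [ 1.65  -0.084  0.15 ]  target axes [ 1.65  -0.085  0.15 ] turn(6deg) [-0.032 -0.003  0.002]
```

play_rows(series=[[85, 0.3, -0.085, 0.15, -0.03, 0, 0], [85, 0.45, 0, 0, 0, 0, 0], [85, 0.45, 0, 0, 0, 0, 0], [85, 0.3, 0, 0, 0, 0, 0], [85, 0.15, 0, 0, 0, 0, 0], [85, 0, 0, 0, 0, 0, 0]])

```text
clock: 7.72
tcp_pos: [541.8, -317.9, 84.3]
tcp_rot: [0.515, -0.484, 0.515, 0.485]
wrist_force: [-0.2, -0.1, 1.2]
gripper_width: 84.9
```

play_rows(series=[[40, 0, 0, 0, 0, 0, 0], [40, 0, 0, 0, 0, 0, 0], [40, 0, 0, 0, 0, 0, 0], [40, 0, 0, 0, 0, 0, 0]])

```text
clock: 8.22
tcp_pos: [542.1, -318.2, 85.3]
tcp_rot: [0.515, -0.484, 0.515, 0.484]
wrist_force: [0.8, 0.2, 0.2]
gripper_width: 40.3
```

```bash
python3 -c "
from go import *
plan([541.5,-319.5,85],np.pi/2-.065)
c=snap('top'); d=snap('side')
cv2.imwrite('pics/g3.png',np.hstack([cv2.resize(c['frame'][170:270,370:470],(400,400),interpolation=2),cv2.resize(d['frame'][90:190,280:380],(400,400),interpolation=2)]))"
```

```text
t 8.225 pos [ 542.111 -318.239   85.29 ] w 40.25057920878233 F [0.787 0.18  0.211] M [-0.032 -0.058 -0.017] q6 -0.5715766820961308
axes x,y,z rows
 [[ 0.    -0.    -1.   ]
 [-0.998  0.062 -0.001]
 [ 0.062  0.998 -0.   ]]
shift(60) cur axes [ 0.005  0.009 -0.022]  target axes [ 0.005  0.009 -0.022] turn(6deg) [ 0.028 -0.003  0.005]
```

View pics/g3.png

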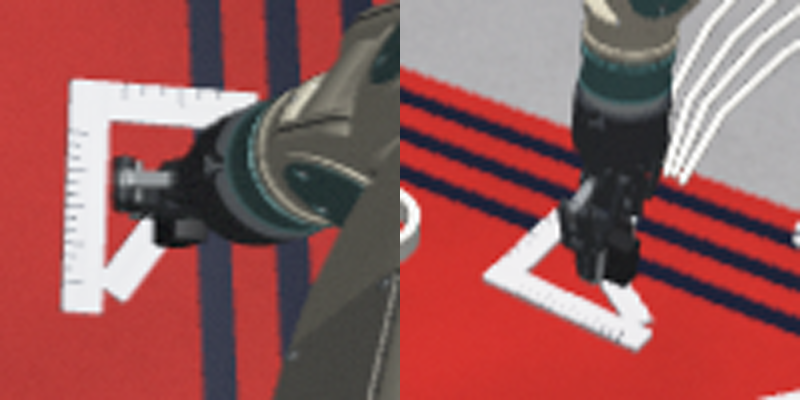

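The fingers straddle the handle: top crop at about (150,190), side crop at about (600,230). Closing.

play_rows(series=[[15, 0, 0, 0, 0, 0, 0], [15, 0, 0, 0, 0, 0, 0], [15, 0, 0, 0, 0, 0, 0], [15, 0, 0, 0, 0, 0, 0], [15, 0, 0, 0, 0, 0, 0]], squeeze=100)

```text
clock: 8.95
tcp_pos: [542.2, -318.5, 85.3]
tcp_rot: [0.515, -0.485, 0.515, 0.484]
wrist_force: [-0.3, -1.7, 3.4]
gripper_width: 21.1
```

play_rows(series=[[10, -0.1, 0, 0, 0, 0, 0], [10, -0.3, 0, 0, 0, 0, 0], [10, -0.5, 0, 0, 0, 0, 0], [10, -0.4, 0, 0, 0, 0, 0], [10, 0, 0, 0, 0, 0, 0], [10, 0, 0, 0, 0, 0, 0]])

```text
clock: 9.7
tcp_pos: [541.4, -317.6, 162.2]
tcp_rot: [0.515, -0.484, 0.515, 0.485]
wrist_force: [-0.6, 0.2, -3.5]
gripper_width: 20.7
```

```bash
python3 -c "
from go import *
J=rot(-.143); h=np.array([621.9,100.])+J@np.array([-80,-65]); a=np.array([621.9,100.])+J@np.array([-130,-77])
print(h,a)
plan([*a,163],np.pi/2-.143)
c=snap('top'); d=snap('side')
cv2.imwrite('pics/g4.png',np.hstack([cv2.resize(c['frame'][170:270,370:470],(400,400),interpolation=2),cv2.resize(d['frame'][70:170,280:380],(400,400),interpolation=2)]))"
```

```text
[533.453  47.065] [482.253  42.313]
t 9.7 pos [ 541.405 -317.612  162.228] w 20.69461892989873 F [-0.619  0.23  -3.521] M [-0.032  0.083  0.01 ] q6 -0.5716554688178487
axes x,y,z rows
 [[-0.001  0.001 -1.   ]
 [-0.998  0.062  0.001]
 [ 0.062  0.998  0.001]]
shift(60) cur axes [-0.006  1.355  5.926]  target axes [-0.013  1.831  5.797] turn(6deg) [ 0.775  0.008 -0.012]
```

View pics/g4.png

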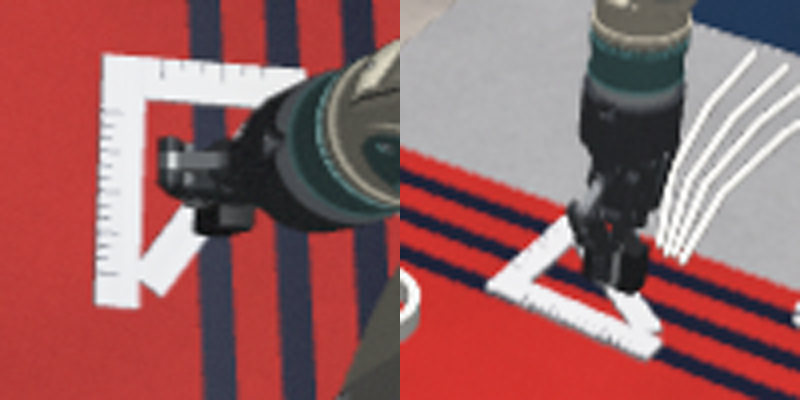

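The square is lifted, held level in the jaws and weighs about 3.5 N. Carrying it over to a point in front of the lip.

play_rows(series=[[10, 0, 0, 0.2, 0.4, 0, 0], [10, 0, 0.2, 0.4, 0.375, 0, 0], [10, 0, 0.25, 0.6, 0, 0, 0], [10, 0, 0.25, 0.7, 0, 0, 0], [10, 0, 0.25, 0.8, 0, 0, 0], [10, 0, 0.25, 0.8, 0, 0, 0], [10, 0, 0.25, 0.8, 0, 0, 0], [10, 0, 0.2, 0.7, 0, 0, 0]])

```text
clock: 10.8
tcp_pos: [483.2, -5.5, 161.8]
tcp_rot: [0.534, -0.462, 0.535, 0.464]
wrist_force: [1.0, 0.8, -4.4]
gripper_width: 20.7
```

play_rows(series=[[10, 0, 0.13, 0.5, 0, 0, 0], [10, 0, 0, 0.25, 0, 0, 0], [10, 0, 0, 0, 0, 0, 0], [10, 0, 0, 0, 0, 0, 0]])

```text
clock: 11.3
tcp_pos: [483.8, 37.6, 162.7]
tcp_rot: [0.534, -0.463, 0.535, 0.463]
wrist_force: [0.4, -1.2, -3.6]
gripper_width: 20.9
```

```bash
python3 -c "
from go import *
plan([482.25,42.3,97],np.pi/2-.143)
c=snap('top'); d=snap('side')
cv2.imwrite('pics/g5.png',np.hstack([cv2.resize(c['frame'][160:300,210:350],(400,400),interpolation=2),cv2.resize(d['frame'][140:280,200:340],(400,400),interpolation=2)]))"
```

```text
t 11.3 pos [483.778  37.576 162.714] w 20.944991354747273 F [ 0.399 -1.247 -3.59 ] M [-0.045  0.039  0.03 ] q6 0.08846854576251656
axes x,y,z rows
 [[-0.    -0.001 -1.   ]
 [-0.99   0.143  0.   ]
 [ 0.143  0.99  -0.001]]
shift(60) cur axes [1.095 0.036 0.075]  target axes [1.095 0.036 0.074] turn(6deg) [-0.009 -0.006 -0.001]
```

View pics/g5.png

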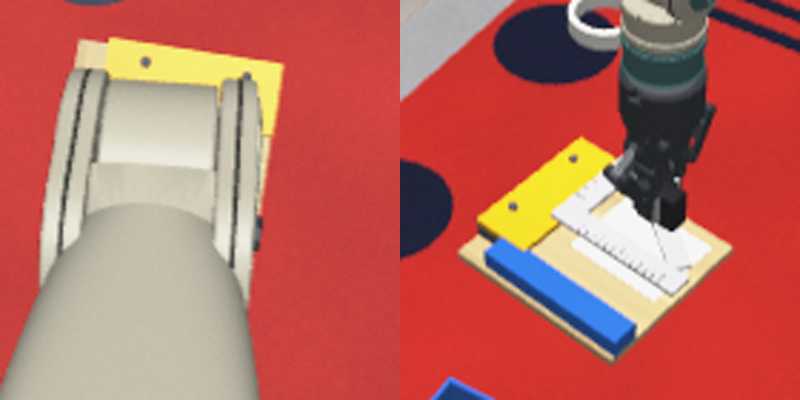

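play_rows(series=[[10, 0.2, 0, 0.05, 0, 0, 0], [10, 0.3, 0, 0, 0, 0, 0], [10, 0.3, 0, 0, 0, 0, 0], [10, 0.2, 0, 0, 0, 0, 0], [10, 0.06, 0, 0, 0, 0, 0], [10, 0, 0, 0, 0, 0, 0], [10, 0, 0, 0, 0, 0, 0]])

```text
clock: 12.28
tcp_pos: [484.6, 41.3, 99.9]
tcp_rot: [0.535, -0.463, 0.534, 0.463]
wrist_force: [0.4, 0.8, -3.8]
gripper_width: 21.1
```

```bash
cat > chk.py <<'E'
from go import *
import sys
plan([533.45,47.1,95.5],np.pi/2-.143)
d=snap('side')
s=readout.get_state(); z=s['tcp_pos'][2]-85.3+6
w=white(d,150,225); 
cv2.imwrite('pics/'+sys.argv[1],cv2.resize(d['frame'][170:280,205:345],(800,628),interpolation=2))
J=rot(-.143); print('tcp in jig',J.T@(s['tcp_pos'][:2]-[621.9,100]),'underside-board',z-16, 'F jig',J.T@s['wrist_force'][:2],s['wrist_force'][2])
E
python3 chk.py g6.png
```

```text
t 12.275 pos [484.646  41.261  99.934] w 21.05118146341932 F [ 0.389  0.788 -3.755] M [-0.019 -0.039  0.007] q6 0.09509783093982883
axes x,y,z rows
 [[ 0.001 -0.    -1.   ]
 [-0.99   0.143 -0.001]
 [ 0.143  0.99   0.   ]]
shift(60) cur axes [ 0.075 -0.791  0.212]  target axes [ 0.074 -0.791  0.212] turn(6deg) [-0.002  0.002  0.014]
tcp in jig [-127.506  -77.704] underside-board 4.688581799143279 F jig [-0.38  0.  ] -3.0060477224036313
```

View pics/g6.png

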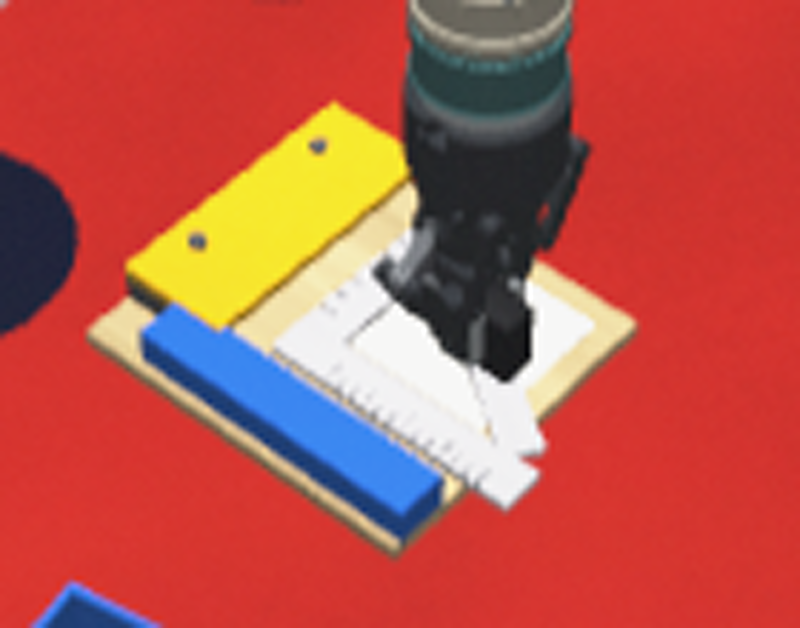

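The side view shows the square hovering level just over the board, its short leg in front of the lip and its long leg next to the blue stop. Lowering a little and sliding under the lip.

play_rows(series=[[10, 0.04, 0, 0, 0, 0, 0], [10, 0, -0.1, 0, 0, 0, 0], [10, 0, -0.2, 0, 0, 0, 0], [10, 0, -0.2, 0, 0, 0, 0], [10, 0, -0.12, 0, 0, 0, 0], [10, 0, -0.05, 0, 0, 0, 0], [10, 0, 0, 0, 0, 0, 0]])

```text
clock: 13.2
tcp_pos: [523.8, 35.5, 96.8]
tcp_rot: [0.534, -0.463, 0.535, 0.463]
wrist_force: [0.2, -1.5, -4.1]
gripper_width: 20.4
```

```bash
python3 chk.py g7.png
```

```text
t 13.2 pos [523.758  35.521  96.775] w 20.43699245788783 F [ 0.195 -1.464 -4.072] M [-0.073  0.099 -0.004] q6 0.08775245515284125
axes x,y,z rows
 [[-0.     0.    -1.   ]
 [-0.99   0.143  0.   ]
 [ 0.143  0.99  -0.   ]]
shift(60) cur axes [ 0.021 -0.132  0.214]  target axes [ 0.021 -0.132  0.214] turn(6deg) [-0.002 -0.001 -0.005]
tcp in jig [-88.324 -77.792] underside-board 1.430002787939003 F jig [-0.198  1.33 ] -3.681170179498326
```

View pics/g7.png

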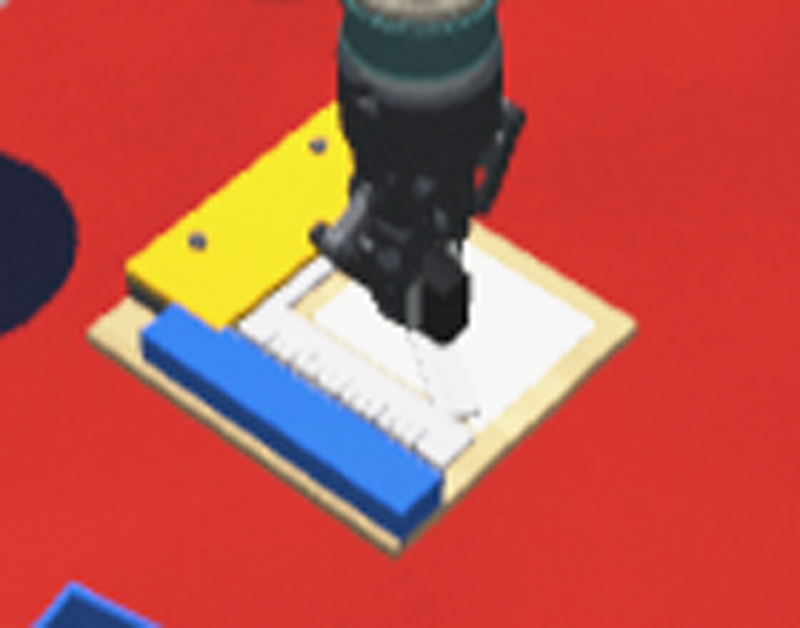

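The short leg is going under the lip and the long leg stays parallel to the stop. Setting it down on the board, then easing to the rail.

play_rows(series=[[10, 0.015, -0.03, 0, 0, 0, 0], [10, 0.015, -0.03, 0, 0, 0, 0], [10, 0, -0.03, 0, 0, 0, 0], [10, 0, -0.03, 0, 0, 0, 0], [10, 0, 0, 0, 0, 0, 0]])

```text
clock: 13.88
tcp_pos: [531.4, 34.5, 95.3]
tcp_rot: [0.535, -0.463, 0.534, 0.463]
wrist_force: [-0.6, 0.0, -0.7]
gripper_width: 20.7
```

```bash
python3 chk.py g8.png
```

```text
t 13.875 pos [531.398  34.495  95.287] w 20.710920119155148 F [-0.585  0.003 -0.676] M [-0.012  0.321 -0.015] q6 0.08652072526100546
axes x,y,z rows
 [[ 0.001 -0.    -1.   ]
 [-0.99   0.143 -0.001]
 [ 0.143  0.99   0.   ]]
shift(60) cur axes [-0.004 -0.004  0.213]  target axes [-0.004 -0.004  0.213] turn(6deg) [-0.001  0.001  0.009]
tcp in jig [-80.272 -77.731] underside-board -0.02674067906940536 F jig [-1.826 -0.359] 0.02207252461704637
```

play_rows(series=[[10, 0, -0.01, 0.06, 0, 0, 0], [10, 0, -0.01, 0.06, 0, 0, 0], [10, 0, -0.01, 0.04, 0, 0, 0], [10, 0, 0, 0.02, 0, 0, 0], [10, 0, 0, 0, 0, 0, 0]])

```text
clock: 14.55
tcp_pos: [533.3, 42.9, 95.5]
tcp_rot: [0.533, -0.464, 0.537, 0.461]
wrist_force: [-5.6, -8.0, 5.5]
gripper_width: 21.0
```

```bash
python3 chk.py g9.png
```

```text
t 14.55 pos [533.272  42.945  95.542] w 21.01483306931761 F [-5.625 -7.978  5.471] M [-1.418  1.017 -0.117] q6 0.10719606967500725
axes x,y,z rows
 [[-0.002 -0.006 -1.   ]
 [-0.989  0.145  0.001]
 [ 0.145  0.989 -0.007]]
shift(60) cur axes [0.    0.007 0.069]  target axes [0.001 0.007 0.069] turn(6deg) [-0.02  -0.063 -0.013]
tcp in jig [-79.61  -69.123] underside-board 0.23774138489265795 F jig [-4.571 -8.726] 6.172487801522469
```

View pics/g9.png

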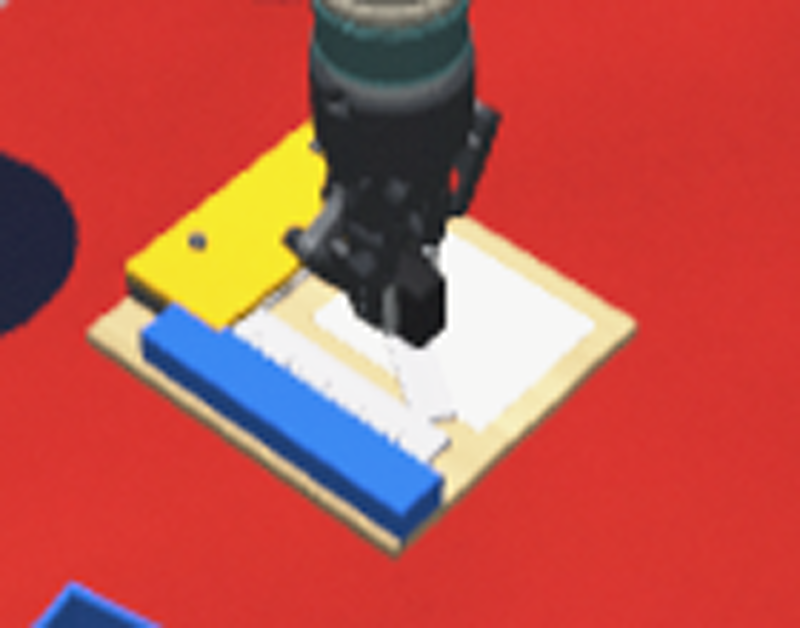

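Contact came about 4 mm earlier in y than I predicted. I overlay the model on the picture to see whether the leg really is at the stop.

```bash
cat > ov.py <<'E'
from go import *
import sys
d=snap('side'); f=d['frame'].copy(); S_=6
u0,v0=205,185
im=cv2.resize(f[v0:v0+95,u0:u0+125],None,fx=S_,fy=S_,interpolation=cv2.INTER_CUBIC)
def poly(pts,z,o,a,col):
    w=(rot(a)@np.array(pts,float).T).T+o
    uv=np.array([(proj(d,[x,y,z])-[u0,v0]+.5)*S_-.5 for x,y in w])
    cv2.polylines(im,[np.round(uv).astype(np.int32)],True,col,1,cv2.LINE_AA)
C=np.array([621.9,100.])
poly([(-170,0),(-170,30),(0,30),(0,0)],32,C,-.143,(0,255,0))
poly([(-170,35),(35,35),(35,-150),(-170,-150)],10,C,-.143,(0,255,0))
poly([(-30,5),(35,5),(35,-150),(-30,-150)],34,C,-.143,(0,255,0))
s=readout.get_state(); R=Ro.from_quat(np.roll(s['tcp_rot'],-1)).as_matrix()
g=s['tcp_pos'][:2]+R[:2,0]*85; yaw=np.arctan2(R[1,2],R[0,2])-np.pi/2
print('yaw',yaw,'origin',g,'in jig',rot(-.143).T@(g-C),'F',rot(-.143).T@s['wrist_force'][:2],s['wrist_force'])
poly(LEG,16,g,yaw,(255,0,255))
cv2.imwrite('pics/'+sys.argv[1],im)
E
python3 ov.py o1.png
```

```text
yaw -0.14513611130265724 origin [533.05  42.42] in jig [-79.737 -69.654] F [-4.818 -9.31 ] [-6.095 -8.529  5.391]
```

View pics/o1.png

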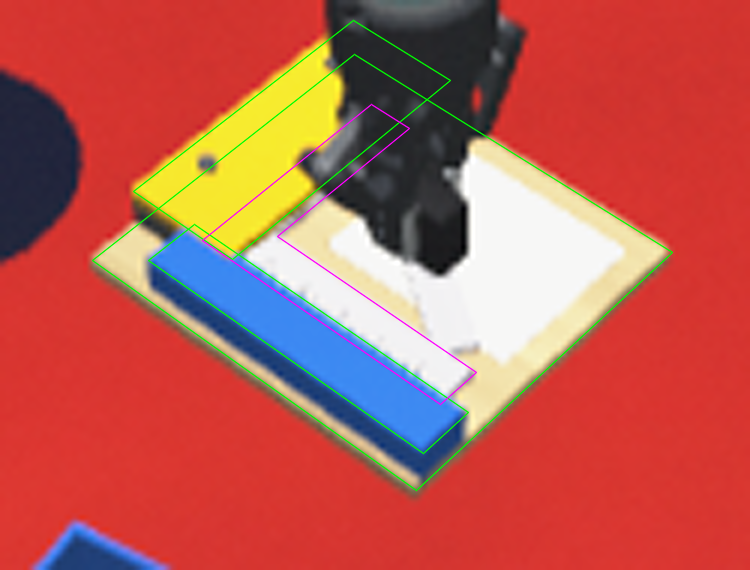

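The jig model fits the picture and the square model does too, with about 4 mm of gap remaining. So the 9 N is probably board friction from pressing down. I unload z a little and continue in y.

play_rows(series=[[10, -0.02, 0, 0, 0, 0, 0], [10, 0, 0, 0, 0, 0, 0]])

```text
clock: 14.9
tcp_pos: [533.8, 45.2, 95.9]
tcp_rot: [0.534, -0.463, 0.535, 0.463]
wrist_force: [-0.7, -0.5, -3.2]
gripper_width: 21.0
```

```bash
python3 chk.py g10.png
```

```text
t 14.9 pos [533.782  45.212  95.862] w 21.001345280670574 F [-0.667 -0.491 -3.216] M [-0.193  0.362 -0.003] q6 0.10661885643088065
axes x,y,z rows
 [[-0.001  0.001 -1.   ]
 [-0.99   0.143  0.001]
 [ 0.143  0.99   0.   ]]
shift(60) cur axes [0.006 0.01  0.03 ]  target axes [0.006 0.01  0.03 ] turn(6deg) [-0.     0.004 -0.009]
tcp in jig [-79.427 -66.745] underside-board 0.528844353393751 F jig [-1.041  0.215] -4.179609812936122
```

play_rows(series=[[10, 0, 0, 0.015, 0, 0, 0], [10, 0, 0, 0.015, 0, 0, 0], [10, 0, 0, 0.0, 0, 0, 0]])

```text
clock: 15.32
tcp_pos: [534.0, 46.7, 96.0]
tcp_rot: [0.534, -0.463, 0.535, 0.463]
wrist_force: [-1.3, -2.4, -4.2]
gripper_width: 20.9
```

```bash
python3 chk.py g11.png
```

```text
t 15.325 pos [534.047  46.687  95.97 ] w 20.928649035341795 F [-1.256 -2.414 -4.151] M [-0.536  0.501  0.1  ] q6 0.10970575803810063
axes x,y,z rows
 [[-0.001 -0.001 -1.   ]
 [-0.99   0.142  0.001]
 [ 0.142  0.99  -0.001]]
shift(60) cur axes [0.008 0.011 0.005]  target axes [0.008 0.011 0.005] turn(6deg) [ 0.002 -0.008 -0.008]
tcp in jig [-79.359 -65.276] underside-board 0.6710233568221184 F jig [-1.698 -1.919] -4.6658066614888005
```

That confirms it was friction. Now, hovering by a fraction of a mm, I ease into the rail and then the stop.

play_rows(series=[[10, 0, -0.02, 0, 0, 0, 0], [10, 0, -0.02, 0, 0, 0, 0], [10, 0, -0.02, 0, 0, 0, 0], [10, 0, 0, 0, 0, 0, 0]])

```text
clock: 15.88
tcp_pos: [534.6, 46.6, 95.7]
tcp_rot: [0.533, -0.461, 0.536, 0.465]
wrist_force: [-10.2, -2.1, 1.1]
gripper_width: 20.9
```

```bash
python3 chk.py g12.png
```

```text
t 15.875 pos [534.637  46.607  95.746] w 20.913332818185264 F [-10.153  -2.071   1.147] M [-0.143  1.727  0.205] q6 0.10858720253223603
axes x,y,z rows
 [[-0.007  0.001 -1.   ]
 [-0.99   0.142  0.007]
 [ 0.142  0.99  -0.   ]]
shift(60) cur axes [0.004 0.021 0.005]  target axes [0.004 0.021 0.005] turn(6deg) [ 0.006 -0.001 -0.07 ]
tcp in jig [-78.742 -65.297] underside-board 0.4552589873508026 F jig [-9.134 -2.382] 2.1433740932371506
```

play_rows(series=[[10, 0, 0, 0.02, 0, 0, 0], [10, 0, 0, 0.02, 0, 0, 0], [10, 0, 0, 0, 0, 0, 0]])

```text
clock: 16.3
tcp_pos: [534.8, 47.1, 96.0]
tcp_rot: [0.531, -0.462, 0.538, 0.464]
wrist_force: [-10.1, -8.1, 4.4]
gripper_width: 20.7
```

```bash
python3 chk.py g13.png
```

```text
t 16.3 pos [534.757  47.105  95.982] w 20.701252393326868 F [-10.103  -8.119   4.417] M [-1.349  2.036  0.328] q6 0.11271407094226614
axes x,y,z rows
 [[-0.008 -0.005 -1.   ]
 [-0.99   0.143  0.007]
 [ 0.143  0.99  -0.006]]
shift(60) cur axes [ 0.008  0.021 -0.003]  target axes [ 0.008  0.022 -0.003] turn(6deg) [-0.002 -0.055 -0.068]
tcp in jig [-78.743 -64.77 ] underside-board 0.6727945826703348 F jig [-9.307 -9.118] 3.6798973221160343
```

Both faces are touching at the predicted position. I raise the push, correcting the small tilt the push causes.

play_rows(series=[[10, 0, -0.01, 0, 0, -0.03, -0.04], [10, 0, -0.01, 0.01, 0, -0.03, -0.04], [10, 0, -0.01, 0.01, 0, -0.03, -0.04], [10, 0, 0, 0, 0, 0, 0], [10, 0, 0, 0, 0, 0, 0]])

```text
clock: 16.98
tcp_pos: [534.1, 46.9, 95.3]
tcp_rot: [0.535, -0.463, 0.535, 0.463]
wrist_force: [-14.9, -11.5, 7.7]
gripper_width: 20.8
```

```bash
python3 chk.py g14.png; python3 ov.py o2.png
```

```text
t 16.975 pos [534.147  46.877  95.319] w 20.793969675102893 F [-14.886 -11.483   7.722] M [-2.248  3.069  0.411] q6 0.1111476804007039
axes x,y,z rows
 [[ 0.    -0.001 -1.   ]
 [-0.99   0.143 -0.   ]
 [ 0.143  0.99  -0.001]]
shift(60) cur axes [-0.003  0.012  0.002]  target axes [-0.003  0.012  0.002] turn(6deg) [-0.008 -0.007  0.003]
tcp in jig [-79.28  -65.101] underside-board 0.03153957177362088 F jig [-12.774 -13.251] 7.010044164477855
yaw -0.14389087715413496 origin [534.179  46.812] in jig [-79.245 -65.147] F [-12.861 -13.238] [-14.617 -11.27    8.044]
```

View pics/o2.png

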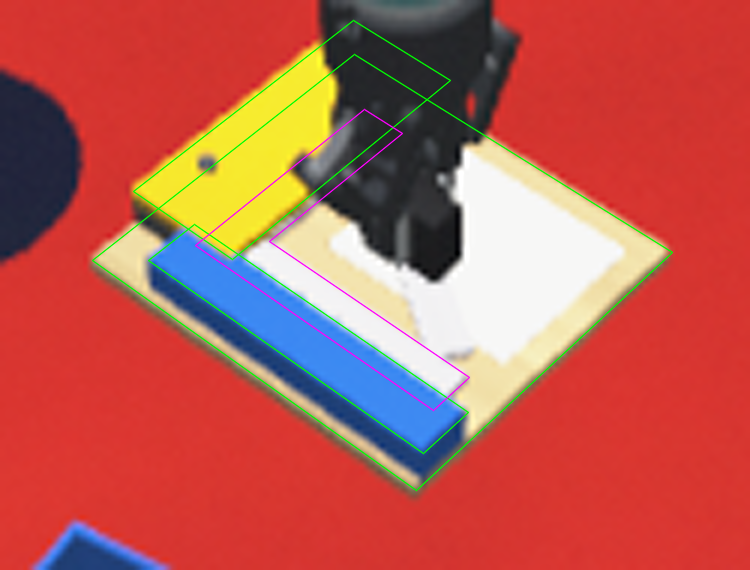

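Level, on the board and within 1 mm of the predicted home. But the down-load of about 12 N could account for part of the measured push through friction, so I unload z and push further to tell them apart.

play_rows(series=[[10, -0.02, 0, 0, 0, 0, 0], [10, -0.01, 0, 0, 0, 0, 0], [10, 0, -0.02, 0.02, 0, -0.02, -0.03], [10, 0, -0.02, 0.02, 0, -0.02, -0.03], [10, 0, 0, 0, 0, 0, 0]])

```text
clock: 17.7
tcp_pos: [534.2, 47.2, 95.5]
tcp_rot: [0.534, -0.464, 0.535, 0.462]
wrist_force: [-17.0, -17.0, 4.1]
gripper_width: 21.0
```

```bash
python3 chk.py g15.png
```

```text
t 17.7 pos [534.193  47.154  95.523] w 21.037366108291085 F [-16.997 -16.988   4.065] M [-3.447  3.678  0.512] q6 0.11333238511103938
axes x,y,z rows
 [[ 0.001 -0.003 -1.   ]
 [-0.99   0.144 -0.001]
 [ 0.144  0.99  -0.003]]
shift(60) cur axes [ 0.     0.012 -0.003]  target axes [ 0.     0.012 -0.003] turn(6deg) [-0.015 -0.028  0.013]
tcp in jig [-79.323 -64.821] underside-board 0.19992387894744468 F jig [-14.674 -19.183] 3.568614749319111
```

Position unchanged while both forces rose, so this is hard contact on both faces. There is a residual yaw moment of +0.5 N·m; I try a small yaw trim to centre the pressure on the faces, unloading z a bit more.

play_rows(series=[[10, -0.01, -0.01, 0, -0.03, 0, 0], [10, -0.01, -0.02, 0, -0.03, -0.02, 0], [10, 0, -0.01, 0, 0, 0, 0], [10, 0, 0, 0, 0, 0, 0]])

```text
clock: 18.25
tcp_pos: [534.4, 47.0, 95.6]
tcp_rot: [0.533, -0.463, 0.535, 0.464]
wrist_force: [-21.0, -15.5, 1.8]
gripper_width: 21.1
```

```bash
python3 chk.py g16.png
```

```text
t 18.25 pos [534.443  47.007  95.597] w 21.082254035196225 F [-20.986 -15.498   1.842] M [-3.541  3.804  0.001] q6 0.10730579271999835
axes x,y,z rows
 [[-0.003 -0.    -1.   ]
 [-0.99   0.139  0.003]
 [ 0.139  0.99  -0.001]]
shift(60) cur axes [ 0.002  0.017 -0.001]  target axes [ 0.002  0.017 -0.001] turn(6deg) [ 0.03  -0.008 -0.029]
tcp in jig [-79.042 -64.923] underside-board 0.2911435564814866 F jig [-17.042 -18.35 ] 1.7819271079423715
```

play_rows(series=[[10, 0, 0, 0, -0.03, 0, -0.02], [10, 0, 0, 0, -0.03, 0, -0.02], [10, 0, 0, 0, 0, 0, 0], [10, 0, 0, 0, 0, 0, 0]])

```text
clock: 18.8
tcp_pos: [534.2, 47.0, 95.6]
tcp_rot: [0.533, -0.465, 0.533, 0.465]
wrist_force: [-20.4, -15.0, 2.8]
gripper_width: 20.8
```

```bash
python3 chk.py g17.png; python3 - <<'E'
from pose import *
d=snap('side')
# inner edge of long leg & blue/white boundary: precise subpixel by vertical scan
f=d['frame'].astype(float)
big=cv2.resize(d['frame'][215:255,240:290],None,fx=16,fy=15,interpolation=cv2.INTER_CUBIC); cv2.imwrite('pics/leg.png',big)
E
```

```text
t 18.8 pos [534.243  47.014  95.564] w 20.80767144526943 F [-20.359 -15.028   2.845] M [-3.47   4.168 -0.413] q6 0.10276683666710014
axes x,y,z rows
 [[ 0.001 -0.001 -1.   ]
 [-0.991  0.135 -0.001]
 [ 0.135  0.991 -0.001]]
shift(60) cur axes [ 0.001  0.013 -0.   ]  target axes [ 0.001  0.013 -0.   ] turn(6deg) [ 0.074 -0.006  0.006]
tcp in jig [-79.235 -64.934] underside-board 0.2513646989472278 F jig [-18.05 -17.32] 2.020077837972635
```

View pics/leg.png

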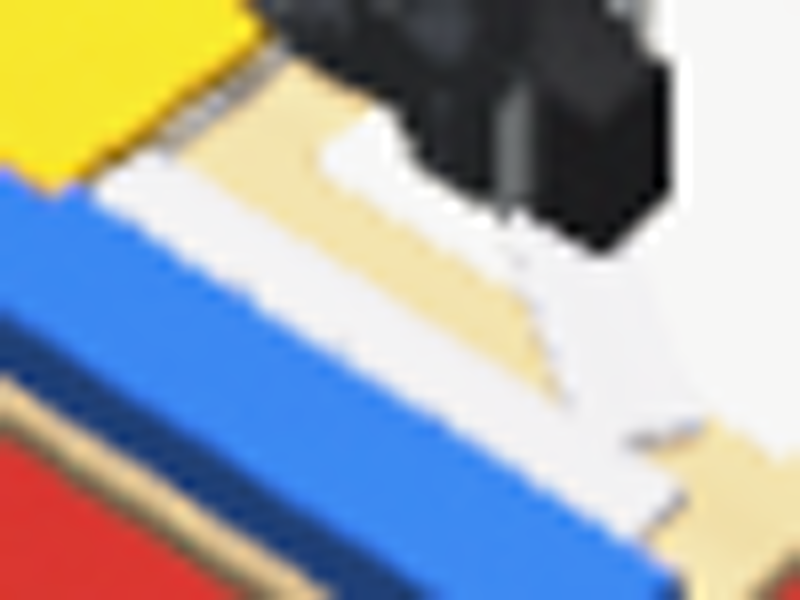

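The yaw moment reverses linearly around the middle setting (+0.5, 0, −0.4 N·m), so the faces hold the square both ways and it is flush. In the crop the long leg runs parallel along the blue stop from (100,190) to (650,530). I go back to the zero-moment yaw and add a touch of push.

play_rows(series=[[10, 0, -0.01, 0.01, 0.03, 0, 0], [10, 0, -0.01, 0.01, 0.03, 0, 0], [10, 0, -0.01, 0.01, 0, 0, -0.02], [10, 0, 0, 0, 0, 0, 0], [10, 0, 0, 0, 0, 0, 0], [10, 0, 0, 0, 0, 0, 0]])

```text
clock: 19.65
tcp_pos: [534.4, 47.3, 95.6]
tcp_rot: [0.532, -0.464, 0.535, 0.463]
wrist_force: [-25.6, -20.8, 7.9]
gripper_width: 21.0
```

```bash
python3 chk.py g18.png; python3 - <<'E'
from h import *
np.set_printoptions(precision=1,suppress=True)
for n in('top','side'):
    snap(n,n+'_end.png')
    for k in('blue_bin','black_bin','tape_roll'): print(n,k,[(np.array(r['xyz']),round(r['conf'],2)) for r in models.find_in(k,n)[:1]])
E
```

```text
t 19.65 pos [534.351  47.276  95.556] w 21.0003507011195 F [-25.581 -20.812   7.886] M [-4.056  4.997  0.108] q6 0.11024311983239544
axes x,y,z rows
 [[-0.002 -0.005 -1.   ]
 [-0.99   0.14   0.001]
 [ 0.14   0.99  -0.005]]
shift(60) cur axes [ 0.001  0.014 -0.005]  target axes [ 0.001  0.014 -0.005] turn(6deg) [ 0.023 -0.045 -0.009]
tcp in jig [-79.143 -64.68 ] underside-board 0.2595452937962648 F jig [-22.389 -24.099] 8.077985662468677
top blue_bin []
top black_bin [(array([744.3, 236.2,  18.1]), 0.76)]
top tape_roll [(array([ 733.4, -253.9,   27.3]), 0.96)]
side blue_bin [(array([492.9, 321.5,  24.5]), 0.69)]
side black_bin [(array([741.5, 236. ,  29.5]), 0.96)]
side tape_roll []
```

View pics/g18.png

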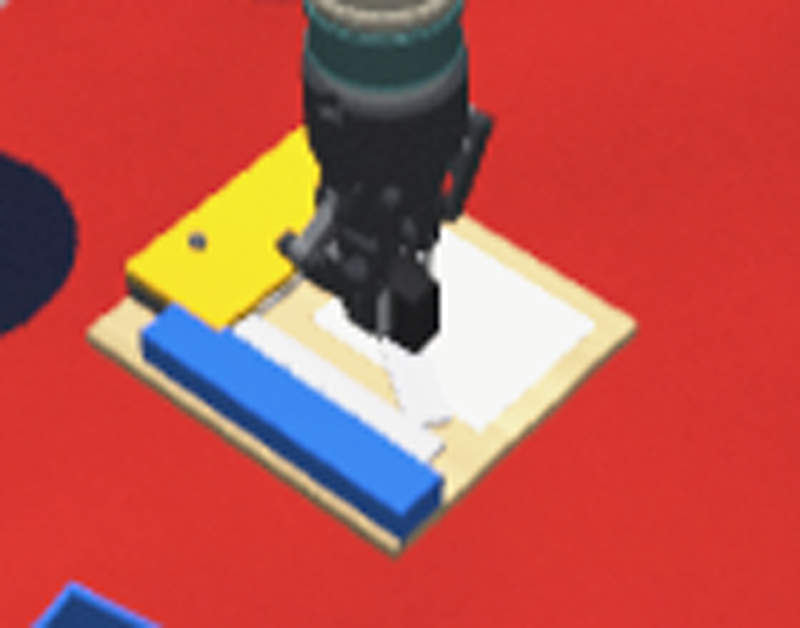

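play_rows(series=[[10, 0, 0, -0.01, 0, -0.04, 0], [10, 0, 0, 0, 0, 0, 0], [10, 0, 0, 0, 0, 0, 0], [10, 0, 0, 0, 0, 0, 0]])

```text
clock: 20.6
tcp_pos: [534.3, 47.0, 95.5]
tcp_rot: [0.534, -0.464, 0.534, 0.464]
wrist_force: [-24.2, -18.6, 7.8]
gripper_width: 20.7
```

```bash
python3 chk.py g19.png; python3 -c "
from h import *
print(hand_in())"
```

```text
t 20.6 pos [534.319  47.027  95.533] w 20.659779696907187 F [-24.218 -18.595   7.802] M [-4.139  4.973  0.127] q6 0.10763145114334492
axes x,y,z rows
 [[-0.001 -0.    -1.   ]
 [-0.99   0.14   0.001]
 [ 0.14   0.99  -0.   ]]
shift(60) cur axes [ 0.001  0.015 -0.001]  target axes [ 0.001  0.015 -0.001] turn(6deg) [ 0.025 -0.002 -0.008]
tcp in jig [-79.136 -64.919] underside-board 0.23716897101586198 F jig [-21.57  -21.221] 7.632083762146091
the job is handed in; nothing more can be done
None
```

I gripped the 150 x 120 mm square by its handle, carried it to the jig and slid it flat under the yellow lip. I handed the job in at about 20.6 s with the handle still gripped and the square pressed against both faces.

**Right square:** it measured 150 x 122 mm; the two look-alikes are about 112 x 91 mm.

**Last checks:**
- **Push:** about 21.6 N towards the rail and 21.2 N towards the stop. The position stayed put as the push rose, so both contacts are hard.
- **Flush:** the yaw moment is about 0.13 N·m, and it reversed when I turned the square slightly either way. The gripper is level, and its position is within 1 mm of the predicted home. The square's underside reads about 0.2 mm above the board.
- **Bystanders:** nothing touched the bins or the tape roll. Each was found again within about 5 mm of its first reading, roughly the finder's own accuracy. In the last look, the top camera missed the blue bin and the side camera missed the tape roll, but the other camera found each of them.

**Disagreements:** on the first move towards the stop, the square halted about 4 mm short at roughly 9 N. That was friction on the board; easing the downward load released it. The flush angle settled at -0.140 rad, against the fitted -0.143. Part of the pushing force may still be friction, because I am pressing down with about 11 N. The rail contact is hidden under the lip, so I judged it from force and position, not from the picture.

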